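# Snap a filter basket home in a portafilter with the lever press

### The job

The filter basket is only resting in the portafilter and still stands proud of it. Slide the portafilter under the hand press so that the basket is centred below the press head, push the lever pad down to its stop so that the basket snaps fully home, ease the lever back up without letting it fly, and draw the portafilter back out, clear of the press head, leaving it standing flat on the counter. Leave the other things on the counter where they are.

Things in the scene. Friction and masses are not known exactly. Their poses are not given: they have to be found in the camera images.
- press: Fixed grey metal hand press. Origin on the counter (z = 0) below the press head's axis; z up, -x out of the open front where the portafilter goes in, lever to -y. Two feet, 14 mm high, x -55 to 115 mm, y 57 to 79 mm either side: a 114 mm gap with bare counter. Column at x 59 to 115 mm; head arm over the axis 105 to 149 mm above the counter, its front face at x = -22 mm.
- press_nose (a point): Centre of the flat underside of the press head's round nose (44 mm across, 6 mm deep, under a flat shoulder disc 62 mm across). It rises and falls with the lever: 56 mm above the counter when the lever is up, 28 mm at the stop. The nose enters the 53 mm wide basket and the shoulder pushes on its rim.
- lever (a joint): Angle of the lever, rad: 0 = up (it springs back there by itself), 0.47 = pressed down to its stop. It needs about 15 N at the pad.
- lever_pad (a point): Centre of the upper face of the lever's black ribbed pad (56 mm by 76 mm, long side along the lever, 12 mm thick), about 221 mm above the counter when up and 126 mm at the stop; it moves on an arc of 210 mm about point lever_hinge.
- lever_hinge (a point): Middle of the lever's hinge pin, on the press, 165 mm above the counter. The pin lies along the press's x axis; the pad is on the press's -y side of it.
- portafilter: Loose bottomless portafilter, about 0.48 kg: steel ring 72 mm across, 32 mm high, standing on the counter, two small lugs (86 mm over both), and a round black handle running level along its -x axis, 58 to 165 mm from the ring's axis, 23 mm above the counter, 23 mm thick near the ring, 27 mm in the middle, 30 mm at the end. Origin on the ring's axis at its underside, z up.
- handle_grip (a point): Point on the handle's axis to grip, 95 mm from the ring's axis, 23 mm above the counter; the handle is 27 mm thick here.
- basket_rim (a point): Centre of the filter basket's upper rim (67 mm across, opening 53 mm), on the ring's axis: about 42 mm above the counter while it stands proud, 34 mm when it is home.
- basket (a joint): How far the basket has been pushed into the portafilter, m: 0 = fully proud, 0.008 = home. Stiff: about 24 N.
- milk: Bystander: square drink carton, 76 mm by 78 mm, 214 mm high. Origin at the centre of its underside.
- jar_a: Bystander: spice jar with a dark cap, 45 mm across, 105 mm high, the one left of the press. Origin at the centre of its underside.
- tape: Bystander: roll of masking tape lying flat, 96 mm across, 25 mm high. Origin at the centre of its underside.
- spoon2: Bystander: steel teaspoon lying on the counter, 137 mm long, 28 mm wide. Origin at the centre of its underside.

How it is judged:
On the way, in this order (a step that is already met when the one before it is completed fails the run):
1. the portafilter stands under the press with the still proud basket centred below the press head to 6 mm (horizontal distance between basket_rim and press_nose below 0.006 m and value of joint basket below 0.004 m and angle between portafilter's own z axis and vertical below 0.05 rad and linear speed of portafilter below 0.02 m/s), for 0.2 s.
2. the lever is held down at its stop with the basket below the head and pushed home (value of joint lever above 0.44 rad and value of joint basket above 0.0065 m and horizontal distance between basket_rim and press_nose below 0.008 m), for 0.2 s.
At the end, for the whole second after the job is handed in: The basket is home in the portafilter (pushed in at least 6.5 of 8 mm), the lever is up again (under 0.04 rad), and the portafilter stands flat and still on the counter with its ring's axis at least 70 mm from the press head's axis (value of joint lever below 0.04 rad and value of joint basket above 0.0065 m and horizontal distance between basket_rim and press above 0.07 m and angle between portafilter's own z axis and vertical below 0.05 rad and height (world z) of portafilter between -0.004 and 0.004 m and linear speed of portafilter below 0.01 m/s); the robot touches nothing.
It fails at once if the lever flies up (faster than 2.5 rad/s) (velocity of joint lever below -2.5 rad/s).
It fails at once if the portafilter is tipped (angle between portafilter's own z axis and vertical above 0.5 rad).
It fails at once if the carton, the spice jar, the teaspoon or the tape roll is pushed out of place by more than 20 mm (distance of any of milk, jar_a, tape, spoon2 from where it was at the start of the episode above 0.02 m).
It also fails if it takes over 72 s, if anything falls off the work surface, if the arm or the gripper's body presses on something with over 40 N, if the wrist force passes 120 N, or if a joint passes its speed limit or range.

### The arm

A 7-joint arm with a two-finger parallel gripper is mounted at the origin on a cart in front of the work surface, level with it; the furniture and walls round the work are solid. World frame = base frame: x ahead of the robot, y to its left, z up, the work surface at z = 0. Lengths are in m, angles in rad, forces in N, time in s.
With the tool pointing down it reaches from about 0.425 to 0.875 m from the base axis. Payload 4.7 kg.
Tool frame: the origin (TCP) lies on the centre line of the jaws, within the pads' length; the fingertips stand 14 mm ahead of it and the grasp point (between the pads) lies 5 mm behind it; z points along the fingers, y is the line along which they close (so a half turn about z gives the same grasp; the last joint's range is limited). The gripper opens to 87 mm and grips with 3 to 60 N. Pads are 19 mm wide; open, the fingers measure 117 mm over their backs; the gripper's body (75 mm by 190 mm) begins 51 mm behind the grasp point.
Start: joints at [-1.124, 0.321, -0.07, 1.45, 0.023, 1.371, -0.057], TCP at [0.273, 0.59, 0.237] pointing down, gripper open.
Joint ranges: [-2.86, 2.86], [-0.3, 2.09], [-1.38, 1.24], [0.06, 2.45], [-1.56, 4.7], [0.09, 2.05], [-2.69, 2.69]. Speed limits (rad/s): [2.57, 2.57, 3.14, 3.14, 3.14, 3.14, 3.14].

### API

Orientations are given as a rotation vector (axis times angle).
In Python, from bench import ctrl gives the robot as it stands.
- The arm moves only by the tool send_rows, never from a script. Its argument "steps" is a list of rows, each an object of numbers: "tx", "ty", "tz": the shift along the tool's x, y, z in units of 60 mm (1.0 is 60 mm); "turn": the turn about the tool's z in units of 8 degrees (1.0 is 8 degrees); "grip": the opening, from 0 (shut) to 1 (fully open). A call has 1 to 12 rows; each row shifts and turns the commanded pose from where the row before left it, along the tool's axes as they then stand; what a row does not reach is not made up. A row lasts 1/8 s, in which the tool goes at most 62.5 mm and 10.7 degrees, less where a joint would pass 70% of its speed; a pose out of reach is approached as far as the arm can. A call is refused whole if a number of a shift passes 1 or a number of a turn 1, either way. A call with a gripper value outside its range is refused whole. The fingers move at their own pace and stop on an object; "newtons" is the grip in N (left out, the last holds). Time passes only in rows, so rows that do not move let the fingers close. It gives the time, the measured TCP pose, the force, the opening and the grip force at its end, in the units of the state.
- ctrl.get_state(): the state, without advancing time (a new reading comes with each control period).
- ctrl.get_image(name): name is "side" or "top" or "wrist"; returns a dict with "pixels" (420x560x3 uint8, red, green, blue), "K" (3x3 intrinsics, pixels), "cam_to_world" (4x4, takes a point from camera to world coordinates); the wrist camera has in their place "T_tool_cam" (4x4, takes a point from camera to tool coordinates, whose origin is the TCP and whose axes are the flange's). Camera axes: x right, y down, z forward; pixel columns grow to the right and rows downward; lengths in m; the calibration is good to about 2 mm. A picture is of the moment at which its call begins: read the wrist's pose just before it. There is no depth.
- ctrl.close_job(): hands the job in; it is judged then, once.
The state is a dict: "time": time; "joint_positions": joint angles; "qd": joint speeds; "joint_torque": joint torques, N m; "position": TCP position; "tool_rot": TCP orientation; "ft_force": force on the tool from outside, world axes, zero at the start; "torque": the same for the moment, N m; "grip_width": opening from 0.0 (shut) to 1.0 (fully open); "grip_force": force on a finger pad.
Only numpy, scipy, OpenCV 4.12 (cv2) and the standard library are available. Lean on these libraries where they do the work, as an engineer would, in place of code of your own. Each camera call takes 0.05 s, during which the arm holds its last target. There are 200 camera calls.

## Working session

There is one attempt and no reset: what is moved stays moved. The work goes in short steps, Python scripts to look and compute and a tool call to move; the robot and the scene stay as the last step left them, time stands still between calls to the robot, and variables do not carry over. Pictures are saved under pics/ and viewed, at most 10 in all, crops included, and the job is handed in when it is done.

Besides the shell and the picture viewer there is one more tool, called as a command line: name --argument value ..., lists and objects as JSON in quotes. send_rows: Moves the arm, as the interface text tells. Its arguments: {"type":"object","properties":{"steps":{"type":"array"},"newtons":{"type":"number"}},"required":["steps"]}

```bash
ls; mkdir -p pics
python3 - <<'E'
from bench import ctrl
import cv2,pickle
s=ctrl.get_state();print(s)
for n in("top","side"):
    im=ctrl.get_image(n);pickle.dump(im,open(f'pics/{n}0.pkl','wb'))
    cv2.imwrite(f'pics/{n}0.png',im['pixels'][:,:,::-1]);print(n,im['K'].tolist(),im['cam_to_world'].round(4).tolist())
E
```

```text
pics
{'time': 0.0, 'joint_positions': array([-1.12391329,  0.32179413, -0.07005945,  1.45166126,  0.02257405,
        1.37079   , -0.05684566]), 'qd': array([-0.00112638, -0.00225805, -0.00144084,  0.00105904,  0.00092178,
        0.00139888, -0.00075624]), 'joint_torque': array([ 6.51388964e-04, -4.91282952e+01, -4.03383784e-01, -3.12533498e+01,
       -6.38823118e-02,  4.36074135e-02,  1.99848596e-04]), 'position': array([0.27244163, 0.58957701, 0.23548692]), 'tool_rot': array([-6.74366561e-01, -3.06802923e+00,  2.88770499e-03]), 'ft_force': array([0.24341419, 0.37197294, 0.27133754]), 'torque': array([0.0027578 , 0.00191039, 0.01114602]), 'grip_force': 0.0, 'grip_width': 1.003416023370104}
top [[526.2341787988715, 0.0, 280.34932037712144], [0.0, 526.2341787988715, 203.10567601849627], [0.0, 0.0, 1.0]] [[-0.0278, -0.9831, 0.181, 0.2825], [-0.9996, 0.0276, -0.0035, -0.2973], [-0.0015, -0.181, -0.9835, 1.2976], [0.0, 0.0, 0.0, 1.0]]
side [[390.78922884040077, 0.0, 281.0457247620823], [0.0, 390.78922884040077, 205.68457738721898], [0.0, 0.0, 1.0]] [[-0.9934, -0.0709, 0.0904, 0.4303], [-0.1148, 0.6433, -0.757, 0.4294], [-0.0044, -0.7624, -0.6471, 0.8211], [0.0, 0.0, 0.0, 1.0]]
```

View pics/top0.png

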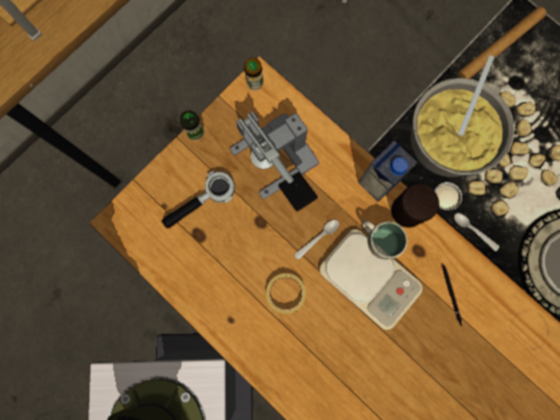

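View pics/side0.png

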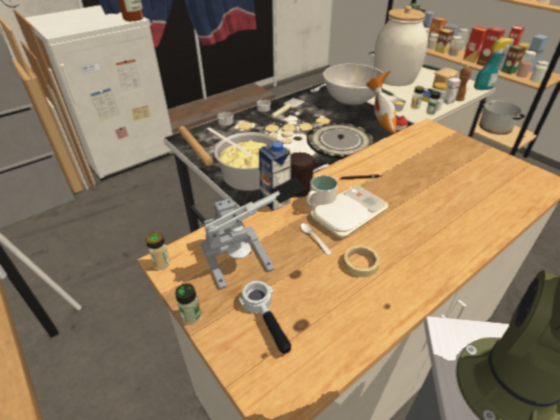

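Top: ring at (219,187), handle end at (167,221), press around (275,155), pad at (298,192), spoon (318,238), tape (286,292). Side: ring (257,295), handle end (283,345), press head about (235,240), pad (290,190).

Run:
```python
import cv2,numpy as np
a=cv2.imread('pics/top0.png')[100:240,155:335];b=cv2.imread('pics/side0.png')[170:360,160:320]
a=cv2.resize(a,None,fx=4.4,fy=4.25,interpolation=cv2.INTER_CUBIC)
cv2.imwrite('pics/ta.png',cv2.resize(cv2.imread('pics/top0.png')[100:240,155:335],None,fx=4,fy=4,interpolation=cv2.INTER_CUBIC))
cv2.imwrite('pics/sa.png',cv2.resize(b,None,fx=3,fy=3,interpolation=cv2.INTER_CUBIC))
```

```text
(no output)
```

View pics/ta.png

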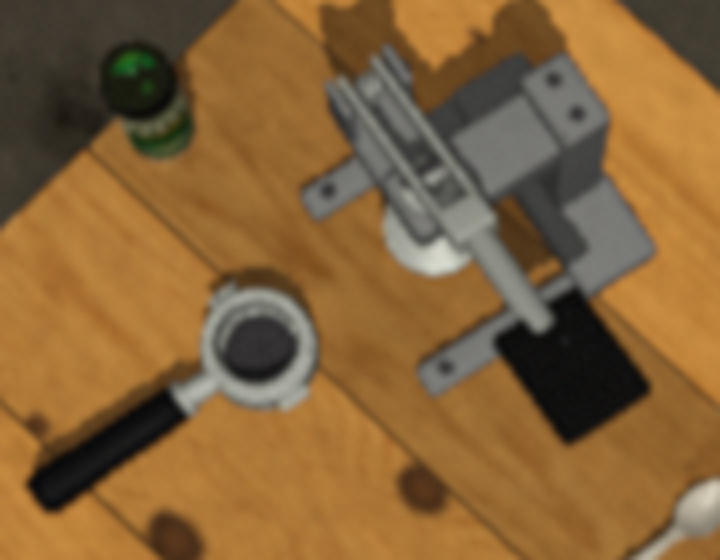

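View pics/sa.png

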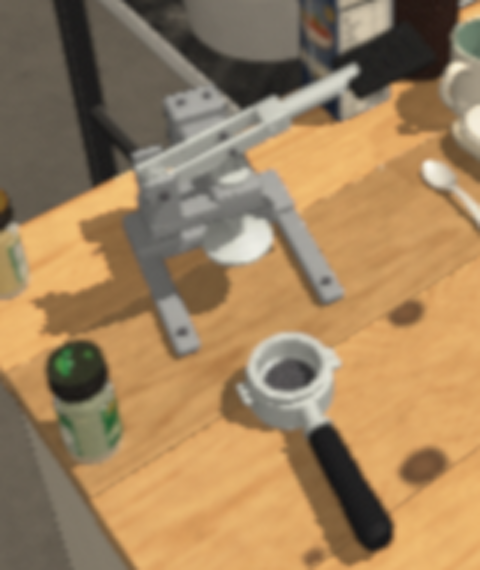

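Crops show the foot screws (top crop (329,190), (445,367); side crop (182,331), (326,281)), the rim of the basket, the pad corners and the handle ends. I'll triangulate these.

```bash
cat > h.py <<'E'
import numpy as np,cv2,pickle
from scipy.spatial.transform import Rotation as R
def ray(im,p,T=None):
    T=im['cam_to_world'] if T is None else T
    d=T[:3,:3]@np.linalg.solve(im['K'],[p[0],p[1],1.]);return T[:3,3],d/np.linalg.norm(d)
def plane(im,p,z,T=None):
    o,d=ray(im,p,T);return o+d*(z-o[2])/d[2]
def tri(rs):
    A=sum(np.eye(3)-np.outer(d,d) for o,d in rs);b=sum((np.eye(3)-np.outer(d,d))@o for o,d in rs)
    return np.linalg.solve(A,b)
E
cat > m1.py <<'E'
from h import *
t=pickle.load(open('pics/top0.pkl','rb'));s=pickle.load(open('pics/side0.pkl','rb'))
T=lambda x,y:(155+(x+.5)/4-.5,100+(y+.5)/4-.5); S=lambda x,y:(160+(x+.5)/3-.5,170+(y+.5)/3-.5)
np.set_printoptions(precision=4,suppress=True)
for n,a,b in(("Lscrew",(329,190),(182,331)),("Rscrew",(445,367),(326,281))):
    print(n,plane(t,T(*a),.014),plane(s,S(*b),.014),tri([ray(t,T(*a)),ray(s,S(*b))]))
L=(plane(t,T(329,190),.014)+plane(s,S(182,331),.014))/2;Rr=(plane(t,T(445,367),.014)+plane(s,S(326,281),.014))/2
ey=(L-Rr)/np.linalg.norm(L-Rr);ex=np.array([ey[1],-ey[0],0]);mid=(L+Rr)/2
print("screw dist",np.linalg.norm(L-Rr),"press yaw",np.degrees(np.arctan2(ex[1],ex[0])))
f=lambda p:((p-mid)@ex,(p-mid)@ey)
for n,p in(("L tip",plane(t,T(302,194),.014)),("L tip2",plane(t,T(313,215),.014)),("R tip",plane(t,T(417,368),.014)),("Rtip2",plane(t,T(431,392),.014)),("rear R",plane(t,T(656,250),.014)),("rearR2",plane(t,T(613,182),.014)),("side rear?",plane(s,S(127,222),.014)),
 ("rim top",plane(t,T(259,340),.042)),("rim side",plane(s,S(290,368),.042)),
 ("hand end",plane(t,T(42,496),.023)),("hand near",plane(t,T(183,402),.023)),("hand end s",plane(s,S(372,535),.023)),("hand near s",plane(s,S(318,432),.023)),
 ("jar cap",plane(t,T(133,78),.105)),("jar cap s",plane(s,S(75,362),.105)),
 ("pad1",plane(t,T(572,286),.225)),("pad2",plane(t,T(650,388),.215)),("pad3",plane(t,T(570,442),.215)),("pad4",plane(t,T(495,343),.225)),
 ("disc bottom",plane(s,S(238,262),.062)),("disc right",plane(s,S(273,235),.062)),("disc left",plane(s,S(203,240),.062)),("discT b",plane(t,T(432,276),.062)),("discT l",plane(t,T(384,237),.062))):
    print(n,p,np.array(f(p)))
from bench import ctrl
print("tool",R.from_rotvec(ctrl.get_state()['tool_rot']).as_matrix().round(3))
E
python3 m1.py
```

```text
Lscrew [ 0.6657 -0.1959  0.014 ] [ 0.6661 -0.1996  0.014 ] [ 0.6646 -0.1962  0.0183]
Rscrew [ 0.5494 -0.2666  0.014 ] [ 0.5496 -0.2703  0.014 ] [ 0.5488 -0.2667  0.018 ]
screw dist 0.13620743425623957 press yaw -58.74044441159145
L tip [ 0.6636 -0.1788  0.014 ] [-0.0174  0.076 ]
L tip2 [ 0.6497 -0.1856  0.014 ] [-0.0188  0.0605]
R tip [ 0.5492 -0.2492  0.014 ] [-0.0166 -0.0583]
Rtip2 [ 0.5338 -0.2576  0.014 ] [-0.0174 -0.0759]
rear R [ 0.6208 -0.401   0.014 ] [ 0.1503 -0.0759]
rearR2 [ 0.6659 -0.3756  0.014 ] [ 0.1521 -0.0242]
side rear? [ 0.749  -0.3227  0.014 ] [0.1499 0.0743]
rim top [ 0.5636 -0.1542  0.042 ] [-0.0904  0.0033]
rim side [ 0.5616 -0.1503  0.042 ] [-0.0947  0.0035]
hand end [ 0.4739 -0.0187  0.023 ] [-0.2527 -0.0031]
hand near [ 0.53   -0.1049  0.023 ] [-0.1499  0.0002]
hand end s [ 0.4802 -0.0224  0.023 ] [-0.2463  0.0004]
hand near s [ 0.5325 -0.1054  0.023 ] [-0.1481  0.002 ]
jar cap [ 0.7108 -0.0876  0.105 ] [-0.0708  0.1636]
jar cap s [ 0.7128 -0.0908  0.105 ] [-0.0671  0.1637]
pad1 [ 0.547  -0.3392  0.225 ] [ 0.0592 -0.107 ]
pad2 [ 0.4933 -0.3786  0.215 ] [ 0.065  -0.1732]
pad3 [ 0.4658 -0.3357  0.215 ] [ 0.0141 -0.1745]
pad4 [ 0.5176 -0.298   0.225 ] [ 0.0087 -0.1107]
disc bottom [ 0.6213 -0.2417  0.062 ] [0.0144 0.0072]
disc right [ 0.5967 -0.2767  0.062 ] [ 0.0316 -0.032 ]
disc left [ 0.6572 -0.2638  0.062 ] [0.052  0.0264]
discT b [ 0.5958 -0.2612  0.062 ] [ 0.0178 -0.0248]
discT l [ 0.6209 -0.2327  0.062 ] [0.0065 0.0115]
tool [[-0.908  0.419 -0.001]
 [ 0.419  0.908 -0.002]
 [-0.    -0.002 -1.   ]]
```

send_rows --steps '[{"turn":0.81},{"turn":0.81},{"turn":0.81},{"turn":0.81},{"turn":0.81},{"tx":-0.7,"ty":-0.16},{"tx":-0.7,"ty":-0.16},{"tx":-0.7,"ty":-0.16},{"tx":-0.7,"ty":-0.16},{"tx":-0.7,"ty":-0.16},{"tx":-0.7,"ty":-0.16},{"tx":-0.7,"ty":-0.16}]'

```text
validation failed for argument at $.st...
```

send_rows --steps '[{"tx":-0.7,"ty":-0.16},{"tx":-0.7,"ty":-0.16},{"tx":-0.7,"ty":-0.16},{"tx":-0.7,"ty":-0.16},{"tx":-0.7,"ty":-0.16},{"tx":-0.7,"ty":-0.16},{"tx":-0.7,"ty":-0.16},{"tx":-0.7,"ty":-0.16},{"tx":-0.7,"ty":-0.16},{},{}]'

```text
validation failed for argument at $.st...
```

Run:
```python
from bench import ctrl
import cv2,pickle
s=ctrl.get_state();im=ctrl.get_image('wrist');im['s']=s;pickle.dump(im,open('pics/w1.pkl','wb'))
cv2.imwrite('pics/w1.png',im['pixels'][:,:,::-1]);print(s['position'],s['tool_rot'],im['T_tool_cam'].round(3).tolist())
```

```text
[0.27245843 0.58961841 0.23555649] [-6.74430804e-01 -3.06809177e+00  2.70249133e-03] [[0.0, -0.967, -0.253, 0.068], [1.0, 0.0, 0.001, -0.001], [-0.0, -0.253, 0.967, -0.148], [0.0, 0.0, 0.0, 1.0]]
```

View pics/w1.png

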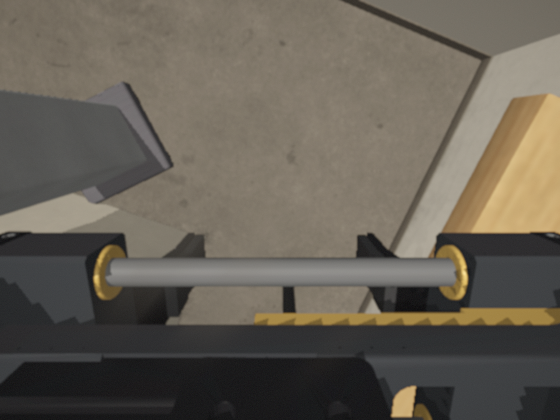

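Wrist view before any move: floor, fingers at (190,265) and (370,265); the rows were refused, probably because every key is needed.

send_rows --steps '[{"tx":0,"ty":0,"tz":0,"turn":0.81,"grip":1},{"tx":0,"ty":0,"tz":0,"turn":0.81,"grip":1},{"tx":0,"ty":0,"tz":0,"turn":0.81,"grip":1},{"tx":0,"ty":0,"tz":0,"turn":0.81,"grip":1},{"tx":0,"ty":0,"tz":0,"turn":0.81,"grip":1},{"tx":-0.7,"ty":-0.16,"tz":0,"turn":0,"grip":1},{"tx":-0.7,"ty":-0.16,"tz":0,"turn":0,"grip":1},{"tx":-0.7,"ty":-0.16,"tz":0,"turn":0,"grip":1},{"tx":-0.7,"ty":-0.16,"tz":0,"turn":0,"grip":1},{"tx":-0.7,"ty":-0.16,"tz":0,"turn":0,"grip":1},{"tx":-0.7,"ty":-0.16,"tz":0,"turn":0,"grip":1},{"tx":-0.7,"ty":-0.16,"tz":0,"turn":0,"grip":1}]'

```text
time: 1.65
position: [0.3757, 0.305, 0.2364]
tool_rot: [-1.504, -2.758, 0.0]
ft_force: [-0.3, -1.3, -0.4]
grip_width: 0.997
grip_force: 0.0
```

send_rows --steps '[{"tx":-0.7,"ty":-0.16,"tz":0,"turn":0,"grip":0.7},{"tx":-0.7,"ty":-0.16,"tz":0,"turn":0,"grip":0.7},{"tx":-0.7,"ty":-0.16,"tz":0,"turn":0,"grip":0.7},{"tx":-0.7,"ty":-0.16,"tz":0,"turn":0,"grip":0.7},{"tx":-0.7,"ty":-0.16,"tz":0,"turn":0,"grip":0.7},{"tx":-0.7,"ty":-0.16,"tz":0,"turn":0,"grip":0.7},{"tx":-0.7,"ty":-0.16,"tz":0,"turn":0,"grip":0.7},{"tx":-0.7,"ty":-0.16,"tz":0,"turn":0,"grip":0.7},{"tx":-0.7,"ty":-0.16,"tz":0,"turn":0,"grip":0.7},{"tx":-0.3,"ty":-0.08,"tz":0,"turn":0,"grip":0.7},{"tx":0,"ty":0,"tz":0,"turn":0,"grip":0.7},{"tx":0,"ty":0,"tz":0,"turn":0,"grip":0.7}]'

```text
time: 3.15
position: [0.513, -0.0744, 0.2363]
tool_rot: [-1.501, -2.758, -0.001]
ft_force: [-0.2, -0.2, -0.2]
grip_width: 0.698
grip_force: 0.0
```

Run:
```python
from bench import ctrl
import cv2,pickle
s=ctrl.get_state();print(s['position'],s['tool_rot'],s['joint_positions'],s['time'])
im=ctrl.get_image('wrist');im['s']=s;pickle.dump(im,open('pics/w2.pkl','wb'));t=ctrl.get_image('side')
cv2.imwrite('pics/w2.png',cv2.resize(cv2.hconcat([im['pixels'],t['pixels']])[:,:,::-1],None,fx=.71,fy=.71))
```

```text
[ 0.51299649 -0.074424    0.23628659] [-1.50148843e+00 -2.75844775e+00 -5.04179238e-04] [-0.53609104  0.03125511  0.64815195  1.7946193  -0.02014692  1.32288086
  0.69063194] 3.15
```

View pics/w2.png

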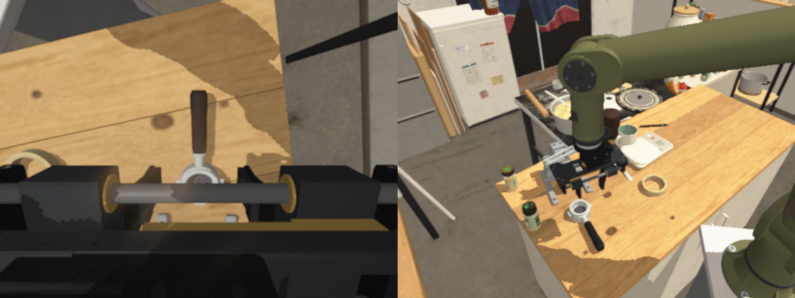

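Wrist view: handle from about (282,131) to (280,211) in full pixels, ring at about (282,252), aligned with the jaws. Refine by mask.

Run:
```python
from h import *
np.set_printoptions(precision=4,suppress=True)
im=pickle.load(open('pics/w2.pkl','rb'));s=im['s']
W=np.eye(4);W[:3,:3]=R.from_rotvec(s['tool_rot']).as_matrix();W[:3,3]=s['position'];T=W@im['T_tool_cam']
g=im['pixels'].max(2);m=np.zeros_like(g);m[118:235,240:325]=(g[118:235,240:325]<75)*255
n,l,st,c=cv2.connectedComponentsWithStats(m);k=1+st[1:,4].argmax();print(st[k])
for v in range(130,211,20):
    u=np.where(l[v]==k)[0];p=plane(im,(u.mean(),v),.023,T);print(v,u.min(),u.max(),p,(W[:3,:3].T@(p-W[:3,3])))
```

```text
[ 269  128   23   79 1477]
130 270 289 [ 0.4772 -0.021   0.023 ] [ 0.0641 -0.0011  0.2134]
150 269 290 [ 0.4896 -0.0403  0.023 ] [ 0.0412 -0.0011  0.2133]
170 271 289 [ 0.5029 -0.0598  0.023 ] [ 0.0176 -0.0005  0.2133]
190 271 289 [ 0.5164 -0.0802  0.023 ] [-0.0069 -0.0003  0.2133]<stdin>:8: RuntimeWarning: Mean of empty slice.
  ret = ret.dtype.type(ret / rcount)
Traceback (most recent call last):
ValueError: zero-size array to reduction operation minimum which has no identity
```

send_rows --steps '[{"tx":0,"ty":0,"tz":0.6,"turn":0,"grip":0.7},{"tx":0,"ty":0,"tz":0.6,"turn":0,"grip":0.7},{"tx":0,"ty":0,"tz":0.6,"turn":0,"grip":0.7},{"tx":0,"ty":0,"tz":0.6,"turn":0,"grip":0.7},{"tx":0,"ty":-0.01,"tz":0.6,"turn":0,"grip":0.7},{"tx":0,"ty":0,"tz":0.4,"turn":0,"grip":0.7},{"tx":0,"ty":0,"tz":0.2,"turn":0,"grip":0.7},{"tx":0,"ty":0,"tz":0,"turn":0,"grip":0.7},{"tx":0,"ty":0,"tz":0,"turn":0,"grip":0.7}]'

```text
time: 4.38
position: [0.5138, -0.0759, 0.0216]
tool_rot: [1.503, 2.757, 0.002]
ft_force: [-0.1, 0.3, 1.5]
grip_width: 0.699
grip_force: 0.0
```

send_rows --steps '[{"tx":0,"ty":0,"tz":0,"turn":0,"grip":0.4},{"tx":0,"ty":0,"tz":0,"turn":0,"grip":0.2},{"tx":0,"ty":0,"tz":0,"turn":0,"grip":0.2},{"tx":0,"ty":0,"tz":0,"turn":0,"grip":0.2},{"tx":0,"ty":0,"tz":0,"turn":0,"grip":0.2}]' --newtons 15

```text
time: 5.0
position: [0.513, -0.0759, 0.0206]
tool_rot: [1.503, 2.758, 0.0]
ft_force: [0.2, 0.8, -0.5]
grip_width: 0.297
grip_force: 15.0
```

Run:
```python
from bench import ctrl
import cv2,pickle
s=ctrl.get_state();print(s['position'],s['tool_rot'],s['ft_force'])
for n in('top','side'):
    t=ctrl.get_image(n);pickle.dump(t,open(f'pics/{n}1.pkl','wb'))
    x=t['pixels'][100:240,155:335] if n=='top' else t['pixels'][170:360,160:320]
    cv2.imwrite(f'pics/{n}1c.png',cv2.resize(x[:,:,::-1],None,fx=3,fy=3,interpolation=2))
a=cv2.imread('pics/top1c.png')[:,:300];b=cv2.imread('pics/side1c.png')
cv2.imwrite('pics/c1.png',cv2.hconcat([cv2.copyMakeBorder(a,0,570-a.shape[0],0,0,0),b]))
```

```text
[ 0.51298047 -0.07586562  0.02063188] [1.50318597e+00 2.75839545e+00 4.68995496e-04] [ 0.18994669  0.83827758 -0.45405793]
```

View pics/c1.png

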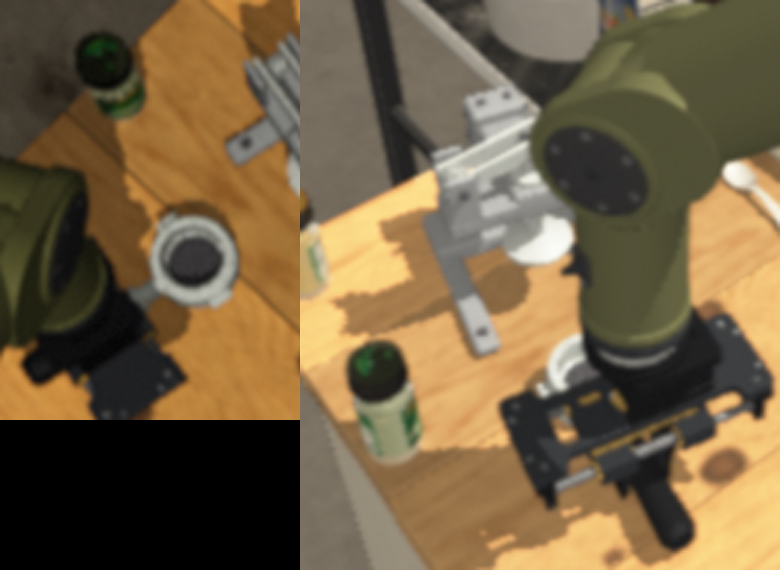

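Top crop: ring centre near (195,261) in the crop, held by its handle (25.8 mm opening); the side view is mostly hidden by the arm. Slide in.

send_rows --steps '[{"tx":-0.1,"ty":-0.006,"tz":0,"turn":0,"grip":0.2},{"tx":-0.2,"ty":-0.011,"tz":0,"turn":0,"grip":0.2},{"tx":-0.2,"ty":-0.011,"tz":0,"turn":0,"grip":0.2},{"tx":-0.25,"ty":-0.013,"tz":0,"turn":0,"grip":0.2},{"tx":-0.25,"ty":-0.013,"tz":0,"turn":0,"grip":0.2},{"tx":-0.25,"ty":-0.013,"tz":0,"turn":0,"grip":0.2},{"tx":-0.25,"ty":-0.013,"tz":0,"turn":0,"grip":0.2},{"tx":-0.25,"ty":-0.013,"tz":0,"turn":0,"grip":0.2},{"tx":-0.2,"ty":-0.011,"tz":0,"turn":0,"grip":0.2},{"tx":-0.15,"ty":-0.008,"tz":0,"turn":0,"grip":0.2},{"tx":-0.04,"ty":-0.003,"tz":0,"turn":0,"grip":0.2},{"tx":0,"ty":0,"tz":0,"turn":0,"grip":0.2}]'

```text
time: 6.6
position: [0.5768, -0.1884, 0.0206]
tool_rot: [1.503, 2.757, -0.001]
ft_force: [-1.8, 1.3, 1.5]
grip_width: 0.299
grip_force: 15.0
```

send_rows --steps '[{"tx":0,"ty":0,"tz":0,"turn":0,"grip":0.2},{"tx":0,"ty":0,"tz":0,"turn":0,"grip":0.2}]'

```text
time: 6.85
position: [0.5768, -0.1884, 0.0207]
tool_rot: [1.503, 2.757, -0.001]
ft_force: [-0.2, -1.2, -0.4]
grip_width: 0.295
grip_force: 15.0
```

send_rows --steps '[{"tx":0,"ty":0,"tz":0,"turn":0,"grip":0.6},{"tx":0,"ty":0,"tz":0,"turn":0,"grip":0.6},{"tx":0,"ty":0,"tz":-0.3,"turn":0,"grip":0.6},{"tx":0,"ty":0,"tz":-0.6,"turn":0,"grip":0.6},{"tx":0,"ty":0,"tz":-0.8,"turn":0,"grip":0.6},{"tx":0,"ty":0,"tz":-0.8,"turn":0,"grip":0.6},{"tx":0,"ty":0,"tz":-0.8,"turn":0,"grip":0.6},{"tx":0.6,"ty":-0.6,"tz":-0.6,"turn":0,"grip":0.6},{"tx":0.6,"ty":-0.7,"tz":0,"turn":0,"grip":0.3},{"tx":0.5,"ty":-0.7,"tz":0,"turn":0,"grip":0},{"tx":0,"ty":-0.7,"tz":0,"turn":0,"grip":0},{"tx":0,"ty":0,"tz":0,"turn":0,"grip":0}]'

```text
time: 8.35
position: [0.3832, -0.1918, 0.2558]
tool_rot: [1.509, 2.753, 0.006]
ft_force: [0.9, 1.1, 0.0]
grip_width: 0.229
grip_force: 0.0
```

Run:
```python
from bench import ctrl
import cv2,pickle
s=ctrl.get_state();print(s['position'],s['ft_force'],s['time'])
o=[]
for n in('top','side'):
    t=ctrl.get_image(n);pickle.dump(t,open(f'pics/{n}2.pkl','wb'))
    x=t['pixels'][110:230,185:285] if n=='top' else t['pixels'][200:320,190:290]
    o.append(cv2.resize(x[:,:,::-1],None,fx=4,fy=4,interpolation=2))
cv2.imwrite('pics/c2.png',cv2.hconcat(o))
```

```text
[ 0.38319603 -0.19176331  0.25583035] [0.91419015 1.10259995 0.0355035 ] 8.35
```

View pics/c2.png

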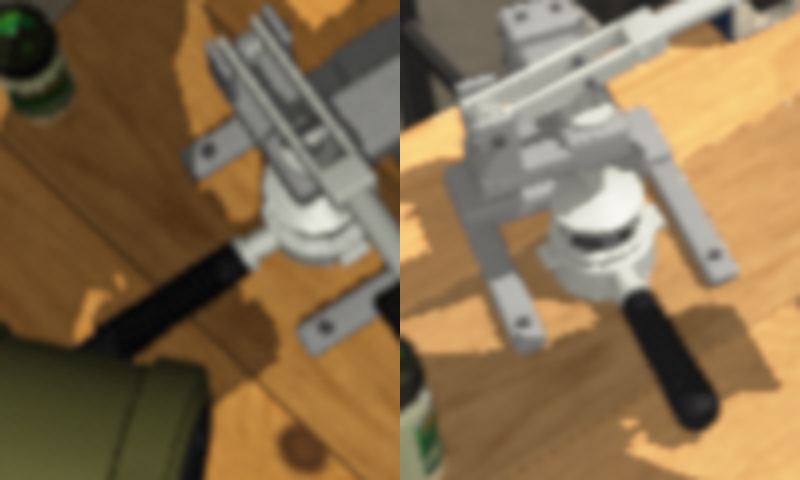

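Side crop: shoulder disc spans columns 152–243 (bright, lower edge about row 228), dark basket mouth rows 230–248, lugs at (147,257) and (258,222): laterally centred. Now check the depth via edge profiles.

Run:
```python
from h import *
np.set_printoptions(precision=4,suppress=True)
s=pickle.load(open('pics/side2.pkl','rb'));g=s['pixels'].mean(2)
for u in(236,239,242,245):print(u,[f"{v}:{int(g[v,u])}" for v in range(245,279)])
T=lambda x,y:(190+(x+.5)/4-.5,200+(y+.5)/4-.5)
L=plane(s,T(122,322),.014);Q=plane(s,T(314,256),.014);mid=(L+Q)/2;ey=(L-Q)/np.linalg.norm(L-Q);ex=np.array([ey[1],-ey[0],0])
print(mid,np.degrees(np.arctan2(ex[1],ex[0])))
for n,p,z in(("handle end",(301,428),.015),("handle in",(232,293),.023),("lugL",(141,255),.026),("lugR",(264,222),.026),("disc l",(152,197),.062),("disc r",(243,197),.062)):
    q=plane(s,T(*p),z)-mid;print(n,q@ex,q@ey)
for u in(239,242):
  for v in range(252,277,2):
    o=[]
    for z,r in((.062,.031),(.056,.022),(.042,.0265),(.042,.0335),(.032,.036),(0,.036)):
        q=plane(s,(u,v),z);_,d=ray(s,(u,v));d[2]=0;d/=np.linalg.norm(d);c=q+d*r-mid;o.append((c@ex*1e3).round(1))
    print(u,v,*o)
```

```text
236 ['245:130', '246:129', '247:131', '248:135', '249:144', '250:168', '251:208', '252:223', '253:227', '254:230', '255:229', '256:222', '257:181', '258:122', '259:74', '260:57', '261:62', '262:90', '263:135', '264:163', '265:150', '266:148', '267:164', '268:154', '269:142', '270:140', '271:139', '272:138', '273:134', '274:118', '275:114', '276:134', '277:150', '278:158']
239 ['245:142', '246:149', '247:160', '248:185', '249:220', '250:231', '251:232', '252:233', '253:235', '254:234', '255:233', '256:228', '257:194', '258:135', '259:85', '260:62', '261:62', '262:113', '263:190', '264:212', '265:186', '266:189', '267:199', '268:171', '269:148', '270:143', '271:142', '272:141', '273:141', '274:137', '275:115', '276:97', '277:95', '278:106']
242 ['245:225', '246:227', '247:232', '248:237', '249:240', '250:240', '251:240', '252:241', '253:241', '254:240', '255:240', '256:232', '257:187', '258:125', '259:95', '260:91', '261:108', '262:160', '263:200', '264:186', '265:174', '266:202', '267:198', '268:166', '269:143', '270:137', '271:136', '272:137', '273:134', '274:123', '275:106', '276:94
[... 1029 characters left out ...]
.8 33.6 44.5 71.7
239 268 8.0 4.3 20.4 27.2 38.0 64.9
239 270 1.8 -1.9 14.1 20.9 31.6 58.3
239 272 -4.3 -8.1 7.8 14.6 25.2 51.6
239 274 -10.4 -14.2 1.6 8.4 19.0 45.1
239 276 -16.4 -20.2 -4.6 2.2 12.7 38.6
242 252 56.4 53.1 70.1 76.9 88.3 117.3
242 254 49.7 46.4 63.3 70.0 81.4 110.0
242 256 43.0 39.7 56.5 63.2 74.5 102.9
242 258 36.5 33.1 49.7 56.5 67.7 95.8
242 260 30.0 26.5 43.1 49.8 60.9 88.8
242 262 23.6 20.1 36.5 43.2 54.2 81.8
242 264 17.2 13.7 30.0 36.7 47.6 75.0
242 266 10.9 7.3 23.5 30.2 41.1 68.1
242 268 4.7 1.1 17.1 23.9 34.6 61.4
242 270 -1.5 -5.2 10.8 17.5 28.2 54.8
242 272 -7.6 -11.3 4.5 11.3 21.9 48.2
242 274 -13.6 -17.4 -1.7 5.1 15.6 41.6
242 276 -19.6 -23.4 -7.8 -1.1 9.4 35.2
```

The disc and basket opening both give an axis about 38–39 mm behind the screw line in the side view, so they are centred within about 2 mm. Now to the pad, fingers shut.

send_rows --steps '[{"tx":0,"ty":0,"tz":-0.35,"turn":0,"grip":0},{"tx":-0.4,"ty":0.03,"tz":0,"turn":0,"grip":0},{"tx":-0.6,"ty":0.06,"tz":0,"turn":0,"grip":0},{"tx":-0.6,"ty":0.06,"tz":0,"turn":0,"grip":0},{"tx":-0.6,"ty":0.06,"tz":0,"turn":0,"grip":0},{"tx":-0.6,"ty":0.06,"tz":0,"turn":0,"grip":0},{"tx":-0.39,"ty":0.06,"tz":0,"turn":0,"grip":0},{"tx":0,"ty":0,"tz":0,"turn":0,"grip":0},{"tx":0,"ty":0,"tz":0,"turn":0,"grip":0}]' --newtons 20

```text
time: 9.57
position: [0.5057, -0.3391, 0.2751]
tool_rot: [-1.502, -2.758, 0.001]
ft_force: [0.4, 0.1, 0.1]
grip_width: 0.004
grip_force: 0.0
```

Run:
```python
from bench import ctrl
import cv2
s=ctrl.get_state();print(s['position'],s['ft_force'],s['joint_positions'])
o=[]
for n in('top','side'):
    x=ctrl.get_image(n)['pixels'];x=x[90:250,190:350] if n=='top' else x[130:290,200:360]
    o.append(cv2.resize(x[:,:,::-1],None,fx=2.5,fy=2.5,interpolation=2))
cv2.imwrite('pics/c3.png',cv2.hconcat(o))
```

```text
[ 0.50566031 -0.33908701  0.27514888] [0.43821214 0.10898386 0.05779257] [-0.20058718  0.2986736   0.93043371  1.52821781 -0.2397392   1.43651224
  1.31433142]
```

View pics/c3.png

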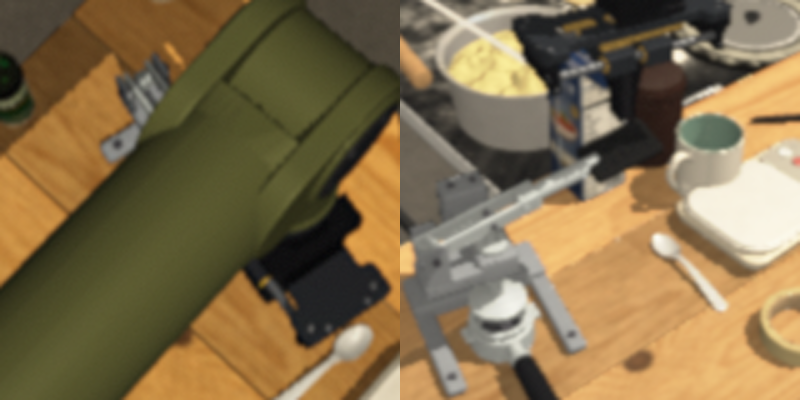

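Side view: finger tips at (630,120) just above the pad at (630,145), basket under the head at (500,325). Press down.

send_rows --steps '[{"tx":0,"ty":0,"tz":0.3,"turn":0,"grip":0},{"tx":0,"ty":0,"tz":0.2,"turn":0,"grip":0},{"tx":0,"ty":0,"tz":0.1,"turn":0,"grip":0},{"tx":0,"ty":0,"tz":0.1,"turn":0,"grip":0},{"tx":0,"ty":0,"tz":0.1,"turn":0,"grip":0},{"tx":0,"ty":0,"tz":0.1,"turn":0,"grip":0},{"tx":0,"ty":0,"tz":0.1,"turn":0,"grip":0}]'

```text
time: 10.55
position: [0.5054, -0.3406, 0.2155]
tool_rot: [1.504, 2.757, -0.001]
ft_force: [-1.3, -1.8, 3.4]
grip_width: 0.006
grip_force: 1.8
```

send_rows --steps '[{"tx":0,"ty":0,"tz":0.1,"turn":0,"grip":0},{"tx":0,"ty":0,"tz":0.1,"turn":0,"grip":0},{"tx":0,"ty":0,"tz":0.1,"turn":0,"grip":0},{"tx":0,"ty":0,"tz":0.1,"turn":0,"grip":0},{"tx":0,"ty":0,"tz":0.1,"turn":0,"grip":0},{"tx":0,"ty":0,"tz":0.1,"turn":0,"grip":0},{"tx":0,"ty":0,"tz":0.1,"turn":0,"grip":0}]'

```text
time: 11.42
position: [0.5053, -0.3401, 0.1732]
tool_rot: [1.504, 2.758, -0.0]
ft_force: [-1.6, -1.6, 5.3]
grip_width: 0.006
grip_force: 2.6
```

send_rows --steps '[{"tx":0,"ty":0,"tz":0.1,"turn":0,"grip":0},{"tx":0,"ty":0,"tz":0.1,"turn":0,"grip":0},{"tx":0,"ty":0,"tz":0.1,"turn":0,"grip":0},{"tx":0,"ty":0,"tz":0.1,"turn":0,"grip":0},{"tx":0,"ty":0,"tz":0.1,"turn":0,"grip":0}]'

```text
time: 12.05
position: [0.5076, -0.3388, 0.1449]
tool_rot: [1.501, 2.757, 0.005]
ft_force: [-1.8, 0.8, 12.4]
grip_width: 0.003
grip_force: 6.6
```

send_rows --steps '[{"tx":0,"ty":0,"tz":0.1,"turn":0,"grip":0},{"tx":0,"ty":0,"tz":0.08,"turn":0,"grip":0},{"tx":0,"ty":0,"tz":0,"turn":0,"grip":0}]'

```text
time: 12.42
position: [0.5084, -0.3388, 0.1406]
tool_rot: [1.5, 2.756, 0.012]
ft_force: [-12.9, 11.8, 48.7]
grip_width: 0.006
grip_force: 24.3
```

send_rows --steps '[{"tx":0,"ty":0,"tz":0,"turn":0,"grip":0},{"tx":0,"ty":0,"tz":0,"turn":0,"grip":0},{"tx":0,"ty":0,"tz":0,"turn":0,"grip":0},{"tx":0,"ty":0,"tz":0,"turn":0,"grip":0}]'

```text
time: 12.92
position: [0.5084, -0.3388, 0.1406]
tool_rot: [1.5, 2.756, 0.013]
ft_force: [-13.3, 9.7, 48.8]
grip_width: 0.003
grip_force: 24.1
```

send_rows --steps '[{"tx":0,"ty":0,"tz":-0.1,"turn":0,"grip":0},{"tx":0,"ty":0,"tz":-0.1,"turn":0,"grip":0},{"tx":0,"ty":0,"tz":-0.1,"turn":0,"grip":0},{"tx":0,"ty":0,"tz":-0.15,"turn":0,"grip":0},{"tx":0,"ty":0,"tz":-0.15,"turn":0,"grip":0},{"tx":0,"ty":0,"tz":-0.15,"turn":0,"grip":0},{"tx":0,"ty":0,"tz":-0.15,"turn":0,"grip":0},{"tx":0,"ty":0,"tz":-0.15,"turn":0,"grip":0},{"tx":0,"ty":0,"tz":-0.15,"turn":0,"grip":0},{"tx":0,"ty":0,"tz":-0.15,"turn":0,"grip":0},{"tx":0,"ty":0,"tz":-0.15,"turn":0,"grip":0},{"tx":0,"ty":0,"tz":-0.15,"turn":0,"grip":0}]'

```text
time: 14.42
position: [0.506, -0.3386, 0.232]
tool_rot: [-1.502, -2.759, -0.002]
ft_force: [1.6, 1.1, 2.5]
grip_width: 0.007
grip_force: 1.4
```

send_rows --steps '[{"tx":0,"ty":0,"tz":-0.2,"turn":0,"grip":0},{"tx":0,"ty":0,"tz":-0.5,"turn":0,"grip":0},{"tx":0,"ty":0,"tz":-0.5,"turn":0,"grip":0},{"tx":0,"ty":0,"tz":0,"turn":0,"grip":0}]'

```text
time: 14.92
position: [0.505, -0.3413, 0.3058]
tool_rot: [1.505, 2.755, -0.002]
ft_force: [0.4, 0.1, 0.4]
grip_width: 0.008
grip_force: 0.0
```

Run:
```python
from h import *
from bench import ctrl
s=ctrl.get_image('side');pickle.dump(s,open('pics/side3.pkl','wb'));g=s['pixels'].mean(2);b=pickle.load(open('pics/side2.pkl','rb'))['pixels'].mean(2)
for u in(239,242):
    for n,x in(('before',b),('after',g)):print(u,n,[f"{v}:{int(x[v,u])}" for v in range(254,278)])
st=ctrl.get_state();print(st['position'],st['ft_force'],st['time'])
```

```text
239 before ['254:234', '255:233', '256:228', '257:194', '258:135', '259:85', '260:62', '261:62', '262:113', '263:190', '264:212', '265:186', '266:189', '267:199', '268:171', '269:148', '270:143', '271:142', '272:141', '273:141', '274:137', '275:115', '276:97', '277:95']
239 after ['254:227', '255:226', '256:220', '257:185', '258:133', '259:95', '260:83', '261:77', '262:75', '263:95', '264:145', '265:189', '266:189', '267:187', '268:161', '269:140', '270:135', '271:134', '272:134', '273:133', '274:130', '275:109', '276:92', '277:90']
242 before ['254:240', '255:240', '256:232', '257:187', '258:125', '259:95', '260:91', '261:108', '262:160', '263:200', '264:186', '265:174', '266:202', '267:198', '268:166', '269:143', '270:137', '271:136', '272:137', '273:134', '274:123', '275:106', '276:94', '277:90']
242 after ['254:234', '255:234', '256:225', '257:176', '258:116', '259:88', '260:87', '261:86', '262:86', '263:119', '264:178', '265:200', '266:188', '267:177', '268:154', '269:136', '270:129', '271:129', '272:129', '273:128', '274:117', '275:100', '276:90', '277:84']
[ 0.50466146 -0.3406343   0.30416428] [ 0.2423039   0.54910536 -0.2293779 ] 14.975
```

The rim edge dropped 2.2 px (~8 mm), with the ring unmoved and the head back up: basket is home. Back to the handle.

send_rows --steps '[{"tx":0.37,"ty":0.59,"tz":0,"turn":0,"grip":0.3},{"tx":0.37,"ty":0.59,"tz":0,"turn":0,"grip":0.6},{"tx":0.37,"ty":0.6,"tz":0,"turn":0,"grip":0.6},{"tx":0.37,"ty":0.6,"tz":0,"turn":0,"grip":0.6},{"tx":0,"ty":0,"tz":0,"turn":0,"grip":0.6},{"tx":0,"ty":0,"tz":0,"turn":0,"grip":0.6}]'

```text
time: 15.72
position: [0.5763, -0.1886, 0.3026]
tool_rot: [-1.504, -2.756, 0.003]
ft_force: [0.7, -0.6, 0.0]
grip_width: 0.569
grip_force: 0.0
```

send_rows --steps '[{"tx":0,"ty":0,"tz":0.7,"turn":0,"grip":0.6},{"tx":0,"ty":0,"tz":0.7,"turn":0,"grip":0.6},{"tx":0,"ty":0,"tz":0.7,"turn":0,"grip":0.6},{"tx":0,"ty":0,"tz":0.7,"turn":0,"grip":0.6},{"tx":0,"ty":0,"tz":0.6,"turn":0,"grip":0.6},{"tx":0,"ty":0,"tz":0.5,"turn":0,"grip":0.6},{"tx":0,"ty":0,"tz":0.4,"turn":0,"grip":0.6},{"tx":0,"ty":0,"tz":0.25,"turn":0,"grip":0.6},{"tx":0,"ty":0,"tz":0.13,"turn":0,"grip":0.6},{"tx":0,"ty":0,"tz":0,"turn":0,"grip":0.6},{"tx":0,"ty":0,"tz":0,"turn":0,"grip":0.6}]'

```text
time: 17.1
position: [0.5781, -0.1882, 0.0239]
tool_rot: [1.503, 2.757, 0.001]
ft_force: [0.1, -1.0, -0.2]
grip_width: 0.6
grip_force: 0.0
```

send_rows --steps '[{"tx":0,"ty":0,"tz":0,"turn":0,"grip":0.4},{"tx":0,"ty":0,"tz":0,"turn":0,"grip":0.2},{"tx":0,"ty":0,"tz":0,"turn":0,"grip":0.2},{"tx":0,"ty":0,"tz":0,"turn":0,"grip":0.2},{"tx":0,"ty":0,"tz":0,"turn":0,"grip":0.2}]' --newtons 15

```text
time: 17.73
position: [0.5774, -0.1878, 0.0231]
tool_rot: [-1.504, -2.758, -0.0]
ft_force: [-0.9, 0.7, 1.5]
grip_width: 0.299
grip_force: 15.0
```

Draw out 120 mm.

send_rows --steps '[{"tx":0.1,"ty":0.006,"tz":0,"turn":0,"grip":0.2},{"tx":0.2,"ty":0.01,"tz":0,"turn":0,"grip":0.2},{"tx":0.25,"ty":0.01,"tz":0,"turn":0,"grip":0.2},{"tx":0.25,"ty":0.01,"tz":0,"turn":0,"grip":0.2},{"tx":0.25,"ty":0.01,"tz":0,"turn":0,"grip":0.2},{"tx":0.25,"ty":0.01,"tz":0,"turn":0,"grip":0.2},{"tx":0.25,"ty":0.01,"tz":0,"turn":0,"grip":0.2},{"tx":0.25,"ty":0.01,"tz":0,"turn":0,"grip":0.2},{"tx":0.15,"ty":0.01,"tz":0,"turn":0,"grip":0.2},{"tx":0.05,"ty":0,"tz":0,"turn":0,"grip":0.2},{"tx":0,"ty":0,"tz":0,"turn":0,"grip":0.2},{"tx":0,"ty":0,"tz":0,"turn":0,"grip":0.2}]'

```text
time: 19.23
position: [0.5166, -0.0835, 0.0229]
tool_rot: [-1.503, -2.757, -0.001]
ft_force: [-0.6, 1.8, 2.5]
grip_width: 0.296
grip_force: 15.0
```

send_rows --steps '[{"tx":0,"ty":0,"tz":0,"turn":0,"grip":0.4},{"tx":0,"ty":0,"tz":0,"turn":0,"grip":0.6},{"tx":0,"ty":0,"tz":0,"turn":0,"grip":0.6},{"tx":0,"ty":0,"tz":-0.3,"turn":0,"grip":0.6},{"tx":0,"ty":0,"tz":-0.6,"turn":0,"grip":0.6},{"tx":0,"ty":0,"tz":-0.7,"turn":0,"grip":0.6},{"tx":0,"ty":0,"tz":-0.7,"turn":0,"grip":0.6},{"tx":0,"ty":0,"tz":-0.7,"turn":0,"grip":0.6},{"tx":0.6,"ty":0.3,"tz":0,"turn":0,"grip":0.6},{"tx":0.7,"ty":0.3,"tz":0,"turn":0,"grip":0.6},{"tx":0.7,"ty":0.3,"tz":0,"turn":0,"grip":0.6},{"tx":0.6,"ty":0.2,"tz":0,"turn":0,"grip":0.6}]'

```text
time: 20.72
position: [0.4875, 0.0841, 0.2043]
tool_rot: [1.503, 2.758, 0.003]
ft_force: [0.9, -0.8, -0.5]
grip_width: 0.601
grip_force: 0.0
```

Run:
```python
from bench import ctrl
import cv2
s=ctrl.get_state();print(s['position'],s['ft_force'],s['time'])
o=[]
for n in('top','side'):
    x=ctrl.get_image(n)['pixels'];x=x[90:290,155:355] if n=='top' else x[150:350,140:340]
    o.append(cv2.resize(x[:,:,::-1],None,fx=2,fy=2,interpolation=2))
cv2.imwrite('pics/c4.png',cv2.hconcat(o))
```

```text
[0.48753101 0.08414062 0.2042999 ] [ 0.90092473 -0.79004327 -0.49165226] 20.725
```

View pics/c4.png

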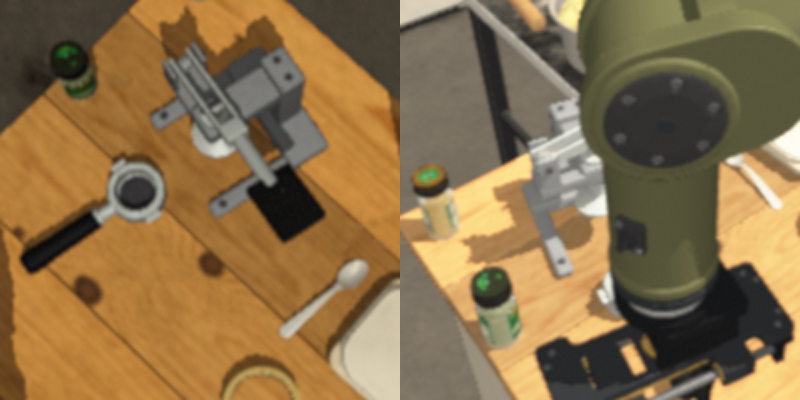

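The top view shows the portafilter standing clear at (135,190), the lever up and the other things in place. I'll let the arm settle, then hand in.

send_rows --steps '[{"tx":0,"ty":0,"tz":0,"turn":0,"grip":0.6},{"tx":0,"ty":0,"tz":0,"turn":0,"grip":0.6}]'

```text
time: 21.08
position: [0.4881, 0.0811, 0.2035]
tool_rot: [1.507, 2.756, 0.001]
ft_force: [0.1, -1.0, 0.4]
grip_width: 0.599
grip_force: 0.0
```

```bash
python3 -c "
from bench import ctrl
print(ctrl.close_job())"
```

```text
the job is handed in; nothing more can be done
None
```

I handed the job in at about 21 s, and the hand-in returned no verdict; by my own measurements the basket is pressed home, the lever is back up, the portafilter is about 120 mm out from the press head, and nothing else was moved.

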